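Sweep the loose hex nuts into the parts pen

TASK

Clear the optics bench of loose nuts: with closed fingers, sweep all three hex nuts along the bench top, through the open side of the low three-sided parts pen, until each lies flat and wholly inside it. Only push them, never pinch one between the fingers or pick it up, and leave everything else on the bench standing where it is.

Things in the scene. Friction and masses are not known exactly. Their poses are not given: they have to be found in the camera images.
- nut0: loose steel hex nut, one of three alike: 30 mm across flats, 35 mm across corners, 16 mm high, 45 to 90 g, lying flat on the bench; dark bore in the top. Origin: centre of the underside, z up. Slides on the bench when pushed from the side, does not roll.
- nut1: loose steel hex nut, one of three alike: 30 mm across flats, 35 mm across corners, 16 mm high, 45 to 90 g, lying flat on the bench; dark bore in the top. Origin: centre of the underside, z up. Slides on the bench when pushed from the side, does not roll.
- nut2: loose steel hex nut, one of three alike: 30 mm across flats, 35 mm across corners, 16 mm high, 45 to 90 g, lying flat on the bench; dark bore in the top. Origin: centre of the underside, z up. Slides on the bench when pushed from the side, does not roll.
- pen: low aluminium pen screwed to the bench: three walls 6 mm thick, 22 mm high, no floor or sill. Inside 150 mm along its x, 110 mm along y. Origin: middle of the inside, at bench height; side walls' inner faces at x = -75 and 75 mm, back wall's at y = 55 mm, open side at y = -55 mm, turned roughly to the robot's right (-y). Outside, screwed foot flanges 3 mm high reach x = -102 and 102 mm.
- pen_mouth (a point): middle of the pen's open side, at bench height; axes as the pen's (y points into the pen)
- post: bystander: plain steel round post standing upright, 25 mm diameter, 50 mm high; origin: centre of the underside. Stands in the same area as the nuts.
- knob: bystander: black round thumb knob standing on its narrow hub, 32 mm diameter, 26 mm high; origin: centre of the underside. Stands in the same area as the nuts.
- jar: bystander: small clear jar with a white cap, 40 mm diameter, 48 mm high; origin: centre of the underside
- mug: bystander: blue mug, 80 mm diameter, 90 mm high, to the robot's left; handle along its +y reaching about 75 mm from the axis; origin: centre of the underside
- screwdriver: bystander: screwdriver lying on the left, beyond the pen, under 250 mm long, along its x; origin: near its middle on the bench
- wrench: bystander: steel open wrench lying on the robot's right, under 220 mm long, along its x; origin: near its middle on the bench

How it is judged:
By the outcome, as a careful person would: the job done as asked, in the order asked, and still so for the second after the job is handed in, with the robot touching nothing.
It also fails if it takes over 72 s, if anything falls off the work surface, if the arm or the gripper's body presses on something with over 40 N, if the wrist force passes 120 N, or if a joint passes its speed limit or range.

ROBOT

A 6-joint arm with a two-finger parallel gripper is mounted at the origin on the work surface. World frame = base frame: x ahead of the robot, y to its left, z up, the work surface at z = 0. Lengths are in mm, angles in degrees, forces in N, time in s.
With the tool pointing down it reaches from about 300 to 850 mm from the base axis. Payload 4.2 kg.
Tool frame: the origin (TCP) lies on the centre line of the jaws, within the pads' length; the fingertips stand env.nose_length ahead of it and the grasp point (between the pads) lies 2 mm behind it (env.nose_length is the distance from the TCP to the fingertips, in mm); z points along the fingers, y is the direction in which the jaws open and shut (so a half turn about z gives the same grasp; the last joint's range is limited). The gripper opens to 91 mm and grips with 3 to 60 N. Pads are 32 mm wide; open, the fingers measure 118 mm over their backs; the gripper's body (76 mm by 178 mm) begins 60 mm behind the grasp point.
Start: joints at [70.073, 18.312, 89.639, -0, 72.044, -1.146], TCP at [185.13, 544.397, 230.976] pointing down, gripper open.
Joint ranges: [-177.97, 177.97], [-48.28, 115.42], [12.27, 149.76], [-77.06, 257.06], [2.81, 150.46], [-146.56, 146.56]. Speed limits (degrees/s): [147.25, 147.25, 180, 180, 180, 180].

INTERFACE

Orientations are given as [roll, pitch, yaw] about the fixed x, y, z axes, in that order (R = Rz(yaw) Ry(pitch) Rx(roll)).
In Python, from workcell import env gives the robot as it stands. The module is installed in compiled form; this text tells all that it offers.
- The arm moves only by the tool jog_arm, never from a script. Its argument "deltas" is a list that holds one entry, the list of rows, each a list of 5 numbers: the shift along the tool's x, y, z in m, then the turn about the tool's z in degrees, then the finger opening in m, from 0 to 0.0912. A call has 1 to 20 rows; each row is the pose to reach, as a shift and turn from the pose commanded when the call began, along the tool's axes at that moment; what a row does not reach only later rows make up. A row lasts 1/12 s, in which the tool goes at most 41.7 mm and 7.16 degrees, less where a joint would pass 70% of its speed; a pose out of reach is approached as far as the arm can. A call with a gripper value outside its range is refused whole. The fingers move at their own pace and stop on an object; "grip_force" is the grip in N (left out, the last holds). Time passes only in rows, so rows that repeat a pose let the fingers close. It gives the time, the measured TCP pose, the force and the opening at its end, in the units of the state.
- env.state(): the state, without advancing time (a new reading comes with each control period).
- env.grab_frame(name): name is "side" or "top" or "wrist"; returns the picture (480x640x3 uint8, red, green, blue); there is no depth.
- env.camera_params(name): a dict with "fx", "fy", "cx", "cy" (pixels), "xyz" and "orientation" of the camera in the world. Camera axes: x right, y down, z forward; pixel columns grow to the right and rows downward; lengths in mm; the calibration is good to about 2 mm. A picture is of the moment at which its call begins: read the wrist's pose just before it. camera_params takes no time and is no camera call; for the wrist camera it gives the pose at the moment of the call.
- env.job_done(): hands the job in, once; it reports no verdict.
Trained networks look in the newest picture that a camera, given by its name, has taken for a name from the list of things; names that differ only in an ending like _2 or _b are one class to them, and where a whole thing is asked for, a point or a joint stands for the part that bears it (a point fixed in the world has none). Each returns a list of dicts, best first, with "conf" (0 to 1); they miss things now and then, are a little off and sometimes report something else, mostly with a low value. They report only what shows in the picture. A call takes as long as a camera call.
- env.look_for(camera, label): "xyz" ([x, y, z] in mm, in world coordinates, good to about 4 mm: the middle of the surface that is visible of it).
The state is a dict: "time_s": time; "qpos": joint angles; "qvel": joint speeds; "effort": joint torques, N m; "ee_pos": TCP position; "ee_rot": TCP orientation; "force": force on the tool from outside, world axes, zero at the start; "torque": the same for the moment, N m; "gripper_width": finger opening in mm.
Only numpy, scipy, OpenCV 4.12 (cv2) and the standard library are available. Lean on these libraries where they do the work, as an engineer would, in place of code of your own. Each camera call takes 0.05 s, during which the arm holds its last target.

## Working session

There is one attempt and no reset: what is moved stays moved. The work goes in short steps, Python scripts to look and compute and a tool call to move; the robot and the scene stay as the last step left them, time stands still between calls to the robot, and variables do not carry over. Pictures are saved under pics/ and viewed, and the job is handed in when it is done.

Besides the shell and the picture viewer there is one more tool, called after ">>>" as a command line: name --argument value ..., lists and objects as JSON in quotes. jog_arm: Moves the arm, as the interface text tells. Its arguments: {"type":"object","properties":{"deltas":{"type":"array"},"grip_force":{"type":"number"}},"required":["deltas"]}

```bash
mkdir -p pics
python3 - <<'E'
from workcell import env
import cv2
s=env.state();print(s['time_s'],s['ee_pos'],s['ee_rot'],s['gripper_width'],env.nose_length)
for n in('top','side'):
    im=env.grab_frame(n);cv2.imwrite(f'pics/{n}0.png',im[:,:,::-1]);print(n,env.camera_params(n))
for l in['nut0','pen','post','knob','jar','mug','screwdriver','wrench']:
    print(l,[(([round(float(v)) for v in d['xyz']]),round(d['conf'],2)) for d in env.look_for('top',l)])
print(env.state()['time_s'])
E
```

```text
0.0 [184.96917898 543.93964188 230.14025958] [-1.79900002e+02  2.34334781e-04  1.61222260e+02] 91.08239246283782 17.0
top {'fx': 499.6512748131996, 'fy': 499.6512748131996, 'cx': 321.49625676040733, 'cy': 239.4456393590637, 'xyz': array([ 472.1822405 ,   12.75434738, 1457.12635899]), 'orientation': array([-177.08266725,   -1.0076979 ,  -90.47537633])}
side {'fx': 461.2814092098399, 'fy': 461.2814092098399, 'cx': 319.0398140506225, 'cy': 237.400804266012, 'xyz': array([495.22773177, 759.50220074, 668.23030707]), 'orientation': array([-130.63429769,   -1.30303739, -174.63739473])}
nut0 [([625, -218, 14], 0.64), ([571, -171, 16], 0.54)]
pen [([574, 260, 19], 0.93), ([385, 418, 34], 0.42)]
post [([679, -91, 48], 0.46)]
knob [([509, -165, 26], 0.56)]
jar [([715, 40, 45], 0.52)]
mug [([388, 416, 35], 0.88), ([719, 42, 48], 0.51)]
screwdriver [([581, 393, 23], 0.6)]
wrench [([626, -447, 4], 0.74)]
0.5
```

View pics/top0.png

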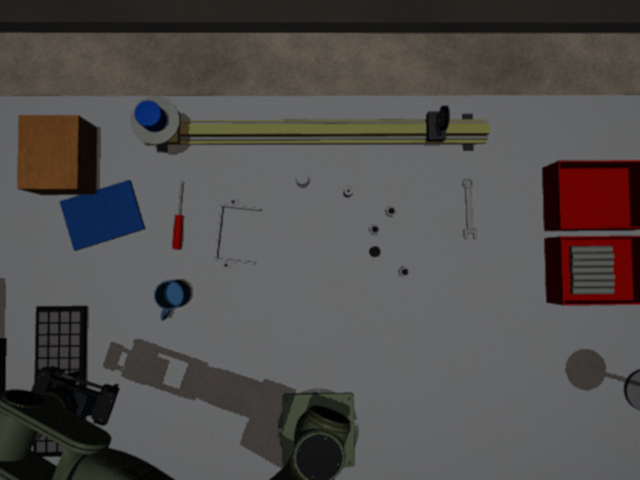

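View pics/side0.png

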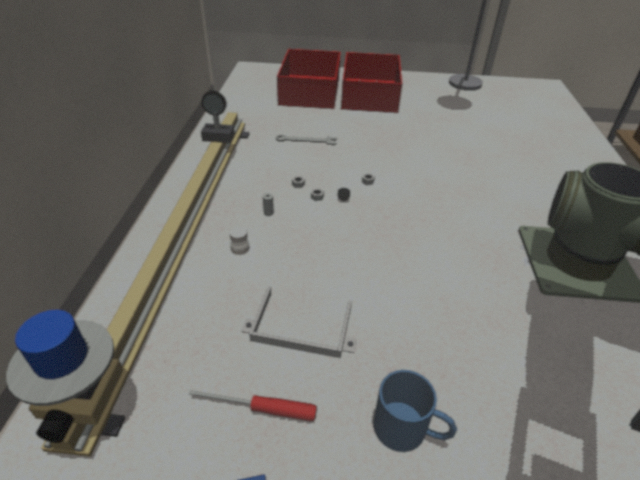

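The top view shows the pen at cols 217–262, rows 206–265. The nuts are at about (391,211), (375,229) and (404,271), the knob at (375,251), the post at (348,192) and the jar at (303,181). Next I'll zoom in and convert these to positions.

```bash
cat > h.py <<'E'
from workcell import env
import cv2,numpy as np
from scipy.spatial.transform import Rotation as R
def ray(cam,px,z):
    p=env.camera_params(cam) if isinstance(cam,str) else cam
    d=R.from_euler('xyz',p['orientation'],degrees=True).apply([(px[0]-p['cx'])/p['fx'],(px[1]-p['cy'])/p['fy'],1])
    t=(z-p['xyz'][2])/d[2]
    return (np.array(p['xyz'])+t*d).round(1)
def proj(cam,X):
    p=env.camera_params(cam) if isinstance(cam,str) else cam
    v=R.from_euler('xyz',p['orientation'],degrees=True).inv().apply(np.array(X)-p['xyz'])
    return np.array([p['cx']+p['fx']*v[0]/v[2],p['cy']+p['fy']*v[1]/v[2]]).round(1)
def crop(im,x0,y0,w,h,k,name):
    cv2.imwrite('pics/'+name,cv2.convertScaleAbs(cv2.resize(im[y0:y0+h,x0:x0+w,::-1],None,fx=k,fy=k,interpolation=cv2.INTER_CUBIC),alpha=1.6))
E
python3 - <<'E'
from h import *
im=cv2.imread('pics/top0.png')[:,:,::-1]
crop(im,205,165,110,110,5,'penz.png');crop(im,330,175,90,110,5,'nutz.png')
for n,p,z in [('nA',(391,211),16),('nB',(375,229),16),('nC',(404,271),16),('knob',(375,251.5),26),('post',(348,192),50),('jar',(303,181),48)]:print(n,ray('top',p,z))
E
```

```text
nA [ 626.6 -215.8   16. ]
nB [ 574.6 -168.5   16. ]
nC [ 452.4 -250.7   16. ]
knob [ 509.1 -166.3   26. ]
post [677.9 -88.9  50. ]
jar [710.3  38.5  48. ]
```

View pics/penz.png

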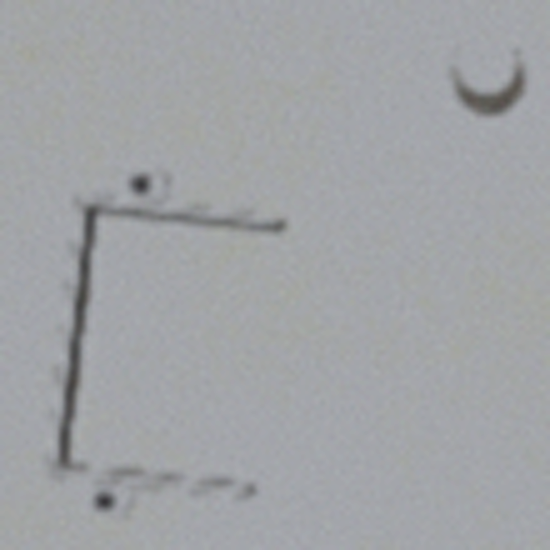

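View pics/nutz.png

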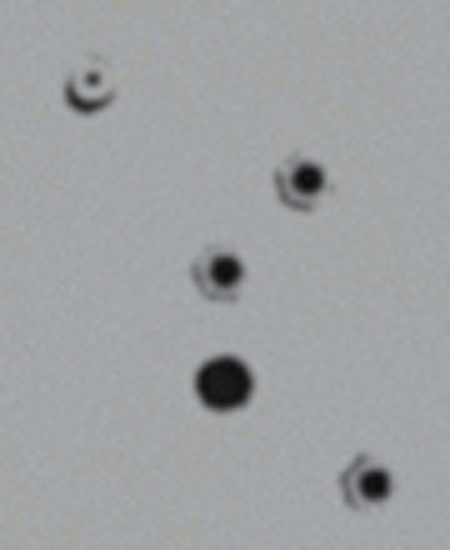

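Run:
```python
from h import *
f=lambda u,v,x0,y0:(u/5-.4+x0,v/5-.4+y0)
for n,p,z in [('nA',(308,179),16),('nB',(226,271),16),('nC',(375,484),16),('knob',(224,383),26),('post',(93,78),50)]:print(n,ray('top',f(*p,330,175),z))
P={}
for n,p,z in [('c1',(91,209),11),('m1',(283,226),11),('c2',(64,463),11),('m2',(250,490),22),('jar',(488,63),48)]:P[n]=ray('top',f(*p,205,165),z);print(n,P[n])
for a,b in [('c1','m1'),('c1','c2'),('c2','m2')]:
    d=(P[a]-P[b])[:2];print(a,b,np.hypot(*d),np.degrees(np.arctan2(d[1],d[0])))
im=env.grab_frame('side');crop(im,220,270,150,100,5,'ps.png')
```

```text
nA [ 628.4 -216.4   16. ]
nB [ 575.2 -167.9   16. ]
nC [ 451.3 -252.4   16. ]
knob [ 510.  -164.6   26. ]
post [683.  -89.5  50. ]
c1 [643.7 272.   11. ]
m1 [633.1 160.9  11. ]
c2 [496.7 287.2  11. ]
m2 [480.2 179.   22. ]
jar [721.2  40.7  48. ]
c1 m1 111.60452499786915 84.54993330833751
c1 c2 147.78376094821792 -5.903481512996603
c2 m2 109.45085655215311 81.32945729695159
```

View pics/ps.png

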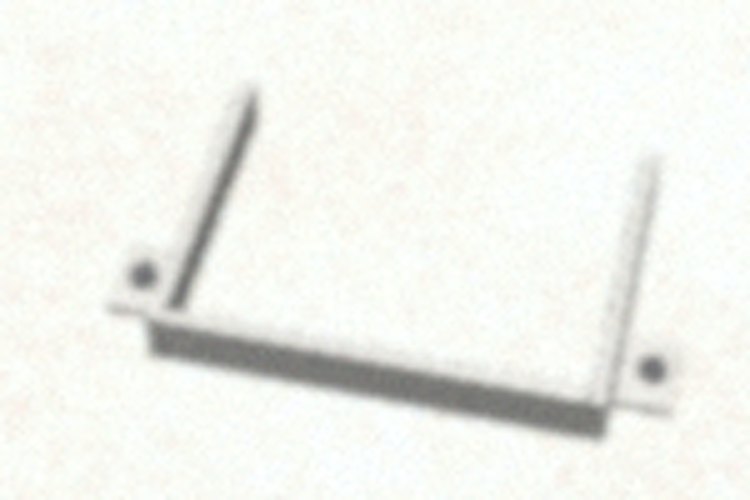

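Run:
```python
from h import *
f=lambda u,v,x0=220,y0=270:(u/5-.4+x0,v/5-.4+y0)
Q=[ray('side',f(*p),z) for p,z in [((150,354),0),((605,438),0),((250,90),22),((651,160),22),((144,275),3),((652,368),3)]]
for q in Q:print(q)
def rep(c,yaw):
    a=np.radians(yaw);u=np.array([np.cos(a),np.sin(a)]);v=np.array([-u[1],u[0]])
    W=lambda x,y:np.array(c)+x*u+y*v
    print(yaw,'outer',W(81,61).round(),W(-81,61).round(),'front',W(78,-55).round(),W(-78,-55).round(),'c1',W(75,55).round(),'c2',W(-75,55).round(),'mouth',W(0,-55).round(1))
rep((563,226),-6);rep((563,226),-5.5)
```

```text
[648.2 274.1   0. ]
[486.9 291.4   0. ]
[630.8 165.5  22. ]
[477.2 183.4  22. ]
[656.8 242.3   3. ]
[472.2 262.8   3. ]
-6 outer [650. 278.] [489. 295.] front [635. 163.] [480. 179.] c1 [643. 273.] c2 [494. 289.] mouth [557.3 171.3]
-5.5 outer [649. 279.] [488. 294.] front [635. 164.] [480. 179.] c1 [643. 274.] c2 [494. 288.] mouth [557.7 171.3]
```

The pen centre is about (563,225) with yaw about -6°. The straight paths into it clear the knob, post and jar. The nuts are B (575,-168), A (628,-216) and C (451,-252), and I'll push B deepest first.

```bash
cat >> h.py <<'E'
def go(*T):
    s=env.state();y=np.radians(s['ee_rot'][2])
    ax=np.array([[np.cos(y),np.sin(y),0],[np.sin(y),-np.cos(y),0],[0,0,-1]])
    print('t',round(s['time_s'],2),'at',s['ee_pos'].round(1),s['ee_rot'].round(2),'F',s['force'].round(1),'w',round(s['gripper_width'],1))
    for t in T:
        d=ax@(np.array(t[:3])-s['ee_pos'])
        print(t,'->',(d/1000).round(4),'turn',round(-((t[3]-s['ee_rot'][2]+180)%360-180),2))
def plan(n,g,back=43):
    n=np.array(n);g=np.array(g);d=(g-n)/np.linalg.norm(g-n)
    print('start',(n-back*d).round(1),'end',(g-28.5*d).round(1),'yaw',round(np.degrees(np.arctan2(d[0],-d[1])),2))
E
python3 - <<'E'
from h import *
plan((575.2,-167.9),(563.1,255.2));plan((628.4,-216.4),(594.8,211.6));plan((451.3,-252.4),(520.2,219.4))
go((576.4,-211,150,181.6),(576.4,-211,22,181.6))
E
```

```text
start [ 576.4 -210.9] end [563.9 226.7] yaw -178.36
start [ 631.8 -259.3] end [597.  183.2] yaw -175.51
start [ 445.1 -294.9] end [516.1 191.2] yaw 171.69
t 0.55 at [185.1 544.4 231. ] [180.     0.   161.22] F [ 0.4 -0.3  0.7] w 91.1
(576.4, -211, 150, 181.6) -> [-0.6136 -0.5892  0.081 ] turn -20.38
(576.4, -211, 22, 181.6) -> [-0.6136 -0.5892  0.209 ] turn -20.38
```

>>> jog_arm --deltas '[[[-0.02,-0.02,0,-2,0],[-0.05,-0.045,0,-5,0],[-0.08,-0.075,0,-8,0],[-0.11,-0.1,0,-11,0],[-0.14,-0.13,0,-14,0],[-0.17,-0.16,0,-17,0],[-0.2,-0.19,0,-20,0],[-0.23,-0.22,0.01,-20.4,0],[-0.26,-0.25,0.02,-20.4,0],[-0.29,-0.28,0.02,-20.4,0],[-0.32,-0.31,0.03,-20.4,0],[-0.35,-0.34,0.03,-20.4,0],[-0.38,-0.37,0.04,-20.4,0],[-0.41,-0.4,0.05,-20.4,0],[-0.44,-0.43,0.06,-20.4,0],[-0.47,-0.46,0.07,-20.4,0],[-0.5,-0.49,0.08,-20.4,0],[-0.53,-0.52,0.081,-20.4,0],[-0.56,-0.54,0.081,-20.4,0],[-0.58,-0.56,0.081,-20.4,0]]]' --grip_force 10

```text
time_s: 2.22
ee_pos: [554.7, -174.5, 149.5]
ee_rot: [180.0, -0.0, -178.4]
force: [0.9, 0.0, 0.1]
gripper_width: 0.3
```

Run:
```python
from h import *
go((576.4,-211,150,181.6),(576.4,-211,22,181.6))
```

```text
t 2.22 at [ 554.7 -174.5  149.5] [ 1.7997e+02 -1.0000e-02 -1.7842e+02] F [0.9 0.  0.1] w 0.3
(576.4, -211, 150, 181.6) -> [-0.0207 -0.0371 -0.0005] turn -0.02
(576.4, -211, 22, 181.6) -> [-0.0207 -0.0371  0.1275] turn -0.02
```

>>> jog_arm --deltas '[[[-0.01,-0.02,0,0,0],[-0.0207,-0.0371,0,0,0],[-0.0207,-0.0371,0,0,0],[-0.0207,-0.0371,0,0,0]]]'

```text
time_s: 2.55
ee_pos: [575.7, -209.5, 149.4]
ee_rot: [180.0, -0.0, -178.5]
force: [-0.0, 0.7, -0.9]
gripper_width: 0.5
```

Run:
```python
from h import *
p=env.camera_params('wrist');im=env.grab_frame('wrist');cv2.imwrite('pics/w1.png',im[:,:,::-1])
import pickle;pickle.dump(p,open('w1.pkl','wb'));print(p['xyz'],p['orientation'])
go((576.4,-211,22,181.6))
for X in [(575.2,-167.9,16),(628.4,-216.4,16),(451.3,-252.4,16),(510,-164.6,26)]:print(proj(p,X))
for c in('wrist','top'):
  for d in env.look_for(c,'nut0'):print(c,d['xyz'].round(1) if hasattr(d['xyz'],'round') else d['xyz'],d['conf'])
```

```text
[ 494.90136916 -211.75276855  304.01020247] [ 1.63408241e+02 -1.28307091e-01  9.13925805e+01]
t 2.6 at [ 575.2 -208.6  149.6] [ 1.7994e+02 -6.0000e-02 -1.7841e+02] F [-0.1 -0.5  0.1] w 0.4
(576.4, -211, 22, 181.6) -> [-0.0012 -0.0024  0.1276] turn -0.01
[374.4 234.3]
[313.9 292.8]
[267.9  65.6]
[386.3 153.3]
wrist [447.4, -253.3, 13.5] 0.63
wrist [621.0, -231.0, 18.9] 0.63
wrist [569.4, -171.1, 18.8] 0.59
top [625.2, -217.9, 14.0] 0.64
top [570.9, -171.1, 16.5] 0.54
```

View pics/w1.png

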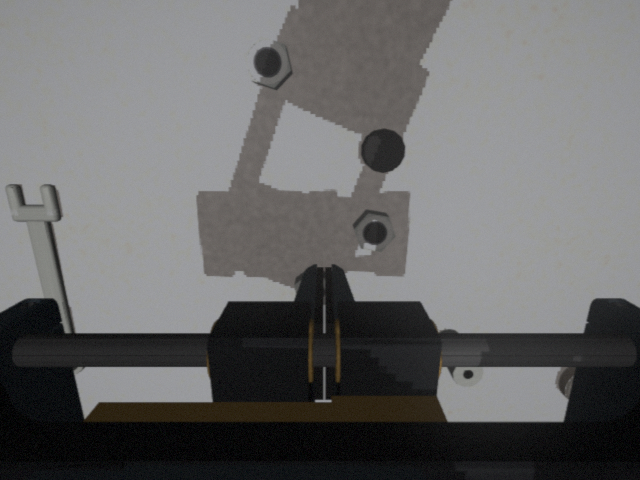

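The wrist view shows B's bore at (375,232), C's at (267,63) and the knob at (383,150). All are within about 2 px of my projections. I'll descend now.

>>> jog_arm --deltas '[[[-0.001,-0.002,0.03,0,0],[-0.001,-0.002,0.06,0,0],[-0.001,-0.002,0.09,0,0],[-0.001,-0.002,0.115,0,0],[-0.001,-0.002,0.127,0,0],[-0.001,-0.002,0.127,0,0]]]'

```text
time_s: 3.2
ee_pos: [574.6, -209.3, 20.5]
ee_rot: [179.9, -0.3, -178.3]
force: [-0.9, -0.1, 0.4]
gripper_width: 0.3
```

Run:
```python
from h import *
go((563.9,226.7,22,181.64))
```

```text
t 3.2 at [ 574.6 -209.3   20.5] [ 179.86   -0.32 -178.32] F [-0.9 -0.1  0.4] w 0.3
(563.9, 226.7, 22, 181.64) -> [-0.0021  0.4361 -0.0015] turn 0.04
```

>>> jog_arm --deltas '[[[0,0.005,-0.001,0,0],[0,0.011,-0.0015,0,0],[0,0.018,-0.0015,0,0],[0,0.026,-0.0015,0,0],[0,0.036,-0.0015,0,0],[0,0.048,-0.0015,0,0],[0,0.061,-0.0015,0,0],[-0.001,0.075,-0.0015,0,0],[-0.001,0.09,-0.0015,0,0],[-0.001,0.105,-0.0015,0,0],[-0.001,0.12,-0.0015,0,0],[-0.001,0.135,-0.0015,0,0],[-0.001,0.15,-0.0015,0,0],[-0.001,0.165,-0.0015,0,0],[-0.001,0.18,-0.0015,0,0],[-0.001,0.195,-0.0015,0,0],[-0.001,0.209,-0.0015,0,0],[-0.001,0.22,-0.0015,0,0],[-0.001,0.228,-0.0015,0,0],[-0.001,0.232,-0.0015,0,0]]]'

```text
time_s: 4.87
ee_pos: [570.9, 22.3, 24.3]
ee_rot: [180.0, -0.0, -178.3]
force: [-0.2, -2.2, 2.2]
gripper_width: 0.3
```

Run:
```python
from h import *
im=env.grab_frame('wrist');cv2.imwrite('pics/w2.png',im[:,:,::-1])
im=env.grab_frame('side');cv2.imwrite('pics/s2.png',im[:,:,::-1])
go((563.9,226.7,22,181.64))
```

```text
t 4.97 at [570.9  21.8  24.2] [ 1.7997e+02 -4.0000e-02 -1.7835e+02] F [0.1 0.9 0.5] w 0.6
(563.9, 226.7, 22, 181.64) -> [0.0011 0.205  0.0022] turn 0.01
```

View pics/w2.png

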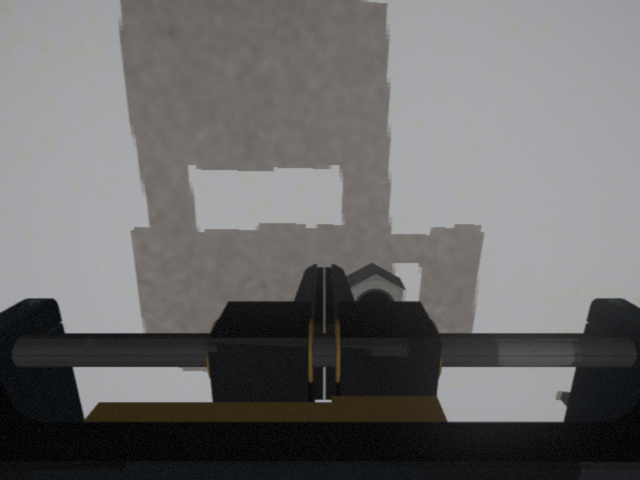

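View pics/s2.png

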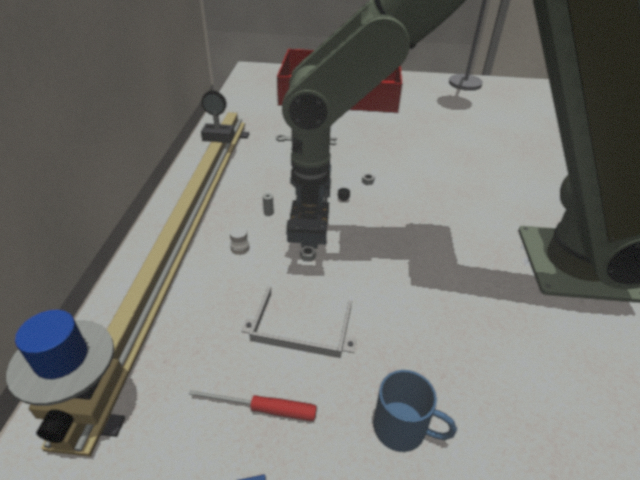

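The nut is flush against the fingertips, at wrist (377,290) and side (308,252), with a flat against the finger. I'll continue into the pen.

Run:
```python
from h import *
im=cv2.imread('pics/s2.png')[:,:,::-1]
crop(im,270,220,80,60,8,'s2c.png')
print(ray('side',(308,252),16))
```

```text
[570.1  50.7  16. ]
```

View pics/s2c.png

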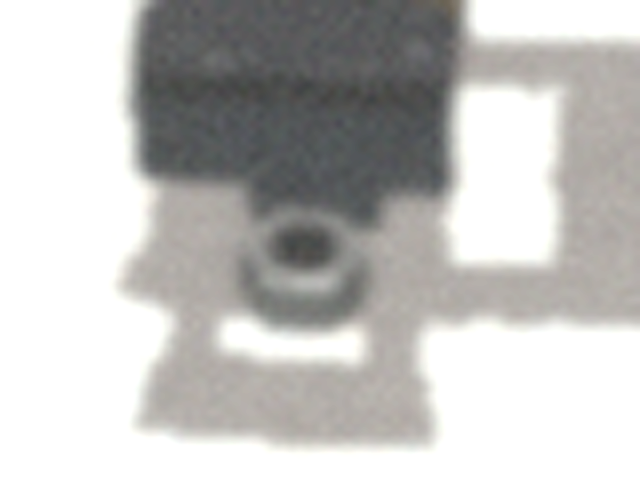

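>>> jog_arm --deltas '[[[0,0.004,0.001,0,0],[0,0.011,0.002,0,0],[0,0.02,0.002,0,0],[0,0.032,0.002,0,0],[0,0.046,0.002,0,0],[0,0.061,0.002,0,0],[0,0.076,0.002,0,0],[0,0.091,0.002,0,0],[0,0.106,0.002,0,0],[0,0.121,0.002,0,0],[0,0.136,0.002,0,0],[0,0.151,0.002,0,0],[0,0.165,0.002,0,0],[0,0.177,0.002,0,0],[0,0.187,0.002,0,0],[0,0.195,0.002,0,0],[0,0.201,0.002,0,0],[0,0.204,0.002,0,0],[0,0.204,0.002,0,0],[0,0.196,0.001,0,0]]]'

```text
time_s: 6.63
ee_pos: [565.7, 217.4, 23.4]
ee_rot: [180.0, 0.0, -178.3]
force: [-0.1, -0.7, 0.1]
gripper_width: 0.5
```

Run:
```python
from h import *
go((563.9,226.7,22,181.64),(575,180,130,184.49),(631.8,-259.3,130,184.49),(631.8,-259.3,22,184.49))
```

```text
t 6.63 at [565.7 217.4  23.4] [ 1.7997e+02  2.0000e-02 -1.7833e+02] F [-0.1 -0.7  0.1] w 0.5
(563.9, 226.7, 22, 181.64) -> [0.0016 0.0093 0.0014] turn 0.03
(575, 180, 130, 184.49) -> [-0.0082 -0.0377 -0.1066] turn -2.82
(631.8, -259.3, 130, 184.49) -> [-0.0521 -0.4785 -0.1066] turn -2.82
(631.8, -259.3, 22, 184.49) -> [-0.0521 -0.4785  0.0014] turn -2.82
```

>>> jog_arm --deltas '[[[0,-0.005,-0.03,0,0],[0,-0.01,-0.065,0,0],[-0.002,-0.025,-0.1,-0.5,0],[-0.005,-0.055,-0.1066,-1,0],[-0.01,-0.09,-0.1066,-1.5,0],[-0.014,-0.125,-0.1066,-2,0],[-0.018,-0.16,-0.1066,-2.8,0],[-0.022,-0.195,-0.1066,-2.8,0],[-0.026,-0.23,-0.1066,-2.8,0],[-0.03,-0.265,-0.1066,-2.8,0],[-0.034,-0.3,-0.1066,-2.8,0],[-0.038,-0.335,-0.1066,-2.8,0],[-0.042,-0.37,-0.1066,-2.8,0],[-0.046,-0.405,-0.1066,-2.8,0],[-0.049,-0.435,-0.1066,-2.8,0],[-0.051,-0.46,-0.1066,-2.8,0],[-0.052,-0.474,-0.1066,-2.8,0],[-0.052,-0.4785,-0.1066,-2.8,0],[-0.052,-0.4785,-0.1066,-2.8,0],[-0.052,-0.4785,-0.1066,-2.8,0]]]'

```text
time_s: 8.3
ee_pos: [630.7, -259.1, 129.9]
ee_rot: [179.9, -0.0, -175.6]
force: [-0.2, -0.1, 0.6]
gripper_width: 0.5
```

Run:
```python
from h import *
im=env.grab_frame('wrist');cv2.imwrite('pics/w3.png',im[:,:,::-1])
p=env.camera_params('wrist');print(proj(p,(628.4,-216.4,16)))
im=env.grab_frame('side');crop(im,220,250,150,100,5,'s3.png')
go((631.8,-259.3,22,184.49))
```

```text
[378.5 241.4]
t 8.4 at [ 631.  -258.4  130.1] [ 1.7995e+02 -2.0000e-02 -1.7550e+02] F [ 0.5 -0.5 -0.5] w 0.7
(631.8, -259.3, 22, 184.49) -> [-0.0007 -0.001   0.1081] turn 0.01
```

View pics/w3.png

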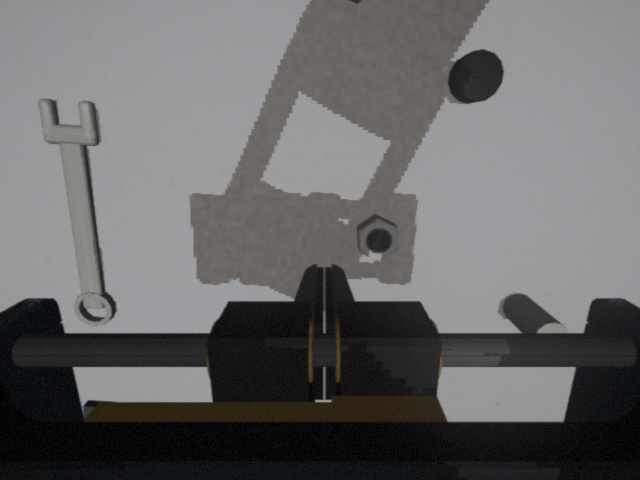

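View pics/s3.png

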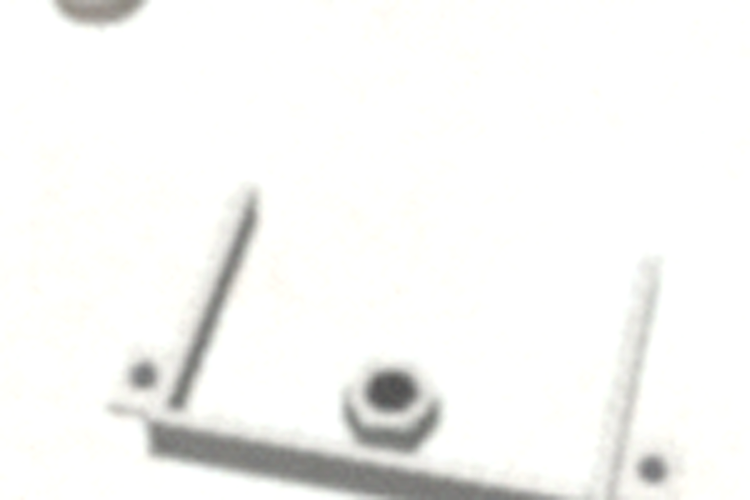

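B sits deep inside the pen, at crop (390,400). A's bore at wrist (378,238) matches the projection. Next is the push on A.

>>> jog_arm --deltas '[[[0,-0.001,0.03,0,0],[-0.0007,-0.001,0.065,0,0],[-0.0007,-0.001,0.095,0,0],[-0.0007,-0.001,0.107,0,0],[-0.0007,-0.001,0.107,0,0],[-0.0007,0.004,0.107,0,0],[-0.0007,0.01,0.107,0,0],[-0.0007,0.017,0.107,0,0],[-0.0007,0.025,0.107,0,0],[-0.0007,0.035,0.107,0,0],[-0.0007,0.047,0.107,0,0],[-0.0007,0.06,0.107,0,0],[-0.0007,0.074,0.107,0,0],[-0.0007,0.089,0.107,0,0],[-0.0007,0.104,0.107,0,0],[-0.0007,0.119,0.107,0,0],[-0.0007,0.133,0.107,0,0],[-0.0007,0.145,0.107,0,0],[-0.0007,0.153,0.107,0,0],[-0.0007,0.157,0.107,0,0]]]'

```text
time_s: 10.07
ee_pos: [619.6, -101.9, 23.0]
ee_rot: [180.0, -0.0, -175.5]
force: [-0.2, -0.8, -0.0]
gripper_width: 0.3
```

Run:
```python
from h import *
im=env.grab_frame('wrist');cv2.imwrite('pics/w4.png',im[:,:,::-1])
go((597,183.2,22,184.49))
```

```text
t 10.12 at [ 619.5 -101.8   23. ] [ 1.7996e+02 -3.0000e-02 -1.7552e+02] F [ 0.9  0.8 -0.1] w 0.3
(597, 183.2, 22, 184.49) -> [2.000e-04 2.859e-01 1.000e-03] turn -0.01
```

View pics/w4.png

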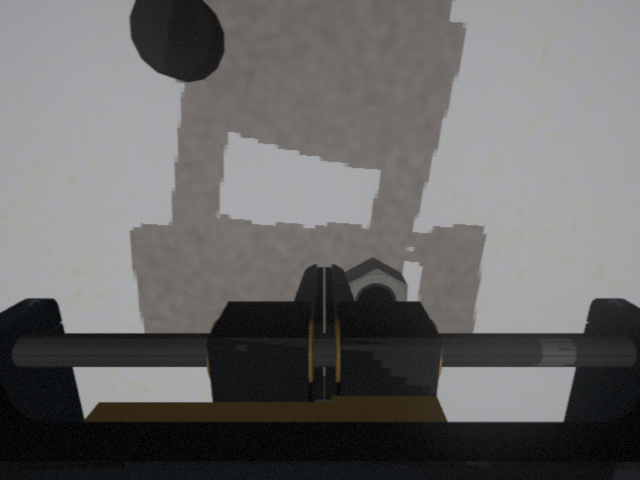

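A is flush on the finger at (375,285) in the wrist view. I'll continue into the pen.

>>> jog_arm --deltas '[[[0,0.005,0.001,0,0],[0,0.013,0.001,0,0],[0,0.024,0.001,0,0],[0,0.038,0.001,0,0],[0,0.055,0.001,0,0],[0,0.073,0.001,0,0],[0,0.092,0.001,0,0],[0,0.111,0.001,0,0],[0,0.13,0.001,0,0],[0,0.149,0.001,0,0],[0,0.168,0.001,0,0],[0,0.187,0.001,0,0],[0,0.206,0.001,0,0],[0,0.225,0.001,0,0],[0,0.242,0.001,0,0],[0,0.257,0.001,0,0],[0,0.269,0.001,0,0],[0,0.278,0.001,0,0],[0,0.284,0.001,0,0],[0,0.286,0.001,0,0]]]'

```text
time_s: 11.78
ee_pos: [597.6, 182.6, 22.0]
ee_rot: [180.0, -0.0, -175.5]
force: [-0.7, -0.5, -0.9]
gripper_width: 0.5
```

Run:
```python
from h import *
go((597,175,22,184.49),(590,160,130,184.5),(445.1,-294.9,130,171.69),(445.1,-294.9,22,171.69))
```

```text
t 11.78 at [597.6 182.6  22. ] [ 179.99   -0.   -175.54] F [-0.7 -0.5 -0.9] w 0.5
(597, 175, 22, 184.49) -> [ 0.0012 -0.0076 -0.    ] turn -0.03
(590, 160, 130, 184.5) -> [ 0.0093 -0.022  -0.108 ] turn -0.04
(445.1, -294.9, 130, 171.69) -> [ 0.1891 -0.4642 -0.108 ] turn 12.77
(445.1, -294.9, 22, 171.69) -> [ 0.1891 -0.4642 -0.    ] turn 12.77
```

>>> jog_arm --deltas '[[[0,-0.008,-0.002,0,0],[0,-0.012,-0.035,0,0],[0,-0.02,-0.075,0,0],[0.005,-0.04,-0.105,0,0],[0.015,-0.07,-0.108,1,0],[0.028,-0.1,-0.108,3,0],[0.042,-0.135,-0.108,5,0],[0.056,-0.17,-0.108,7,0],[0.07,-0.205,-0.108,9,0],[0.085,-0.24,-0.108,11,0],[0.1,-0.275,-0.108,12.8,0],[0.115,-0.31,-0.108,12.8,0],[0.13,-0.345,-0.108,12.8,0],[0.145,-0.38,-0.108,12.8,0],[0.16,-0.41,-0.108,12.8,0],[0.174,-0.435,-0.108,12.8,0],[0.184,-0.454,-0.108,12.8,0],[0.189,-0.464,-0.108,12.8,0],[0.189,-0.464,-0.108,12.8,0],[0.189,-0.464,-0.108,12.8,0]]]'

```text
time_s: 13.45
ee_pos: [444.6, -295.6, 130.0]
ee_rot: [180.0, 0.0, 171.5]
force: [0.4, -0.1, -0.5]
gripper_width: 0.6
```

Run:
```python
from h import *
im=env.grab_frame('wrist');cv2.imwrite('pics/w5.png',im[:,:,::-1])
p=env.camera_params('wrist');print(proj(p,(451.3,-252.4,16)))
im=env.grab_frame('side');crop(im,220,250,150,100,5,'s5.png')
go((445.1,-294.9,22,171.69))
```

```text
[379.5 240.5]
t 13.55 at [ 445.2 -294.5  130. ] [ 1.7996e+02 -1.0000e-02  1.7165e+02] F [ 0.1 -0.1 -0.9] w 0.6
(445.1, -294.9, 22, 171.69) -> [ 1.00e-04 -4.00e-04  1.08e-01] turn -0.04
```

View pics/w5.png

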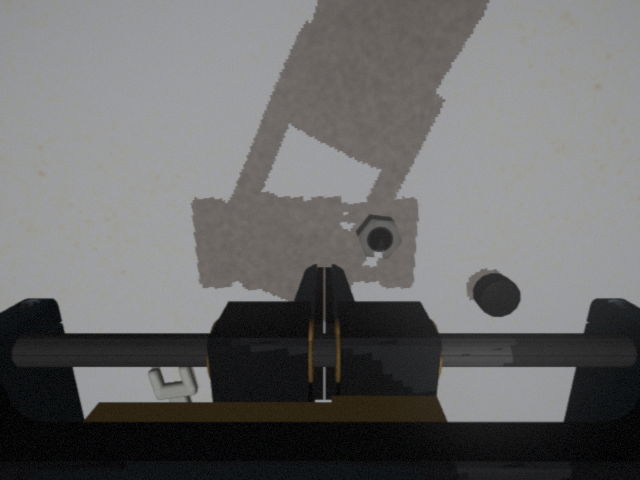

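View pics/s5.png

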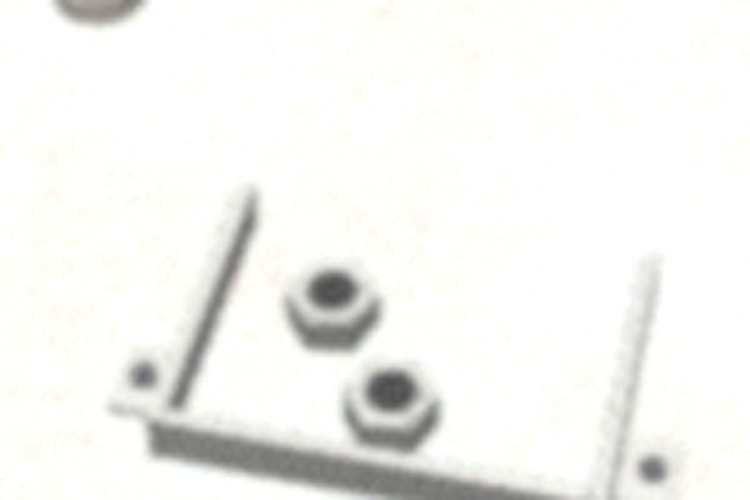

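A is also well inside, at crop (332,300), and C's bore is at wrist (380,239), as projected. Now I'll push C.

>>> jog_arm --deltas '[[[0,0,0.03,0,0],[0,0,0.065,0,0],[0,0,0.095,0,0],[0,0,0.107,0,0],[0,0,0.107,0,0],[0,0.004,0.107,0,0],[0,0.01,0.107,0,0],[0,0.017,0.107,0,0],[0,0.025,0.107,0,0],[0,0.035,0.107,0,0],[0,0.047,0.107,0,0],[0,0.06,0.107,0,0],[0,0.075,0.107,0,0],[0,0.091,0.107,0,0],[0,0.108,0.107,0,0],[0,0.125,0.107,0,0],[0,0.142,0.107,0,0],[0,0.156,0.107,0,0],[0,0.166,0.107,0,0],[0,0.17,0.107,0,0]]]'

```text
time_s: 15.22
ee_pos: [469.8, -125.4, 23.2]
ee_rot: [180.0, -0.0, 171.7]
force: [-0.3, -1.7, 1.6]
gripper_width: 0.2
```

Run:
```python
from h import *
im=env.grab_frame('wrist');cv2.imwrite('pics/w6.png',im[:,:,::-1])
go((516.1,191.2,22,171.69))
```

```text
t 15.27 at [ 469.8 -125.5   23.1] [ 1.7997e+02 -1.0000e-02  1.7171e+02] F [-0.1  0.2 -0.2] w 0.4
(516.1, 191.2, 22, 171.69) -> [-2.000e-04  3.201e-01  1.100e-03] turn 0.02
```

View pics/w6.png

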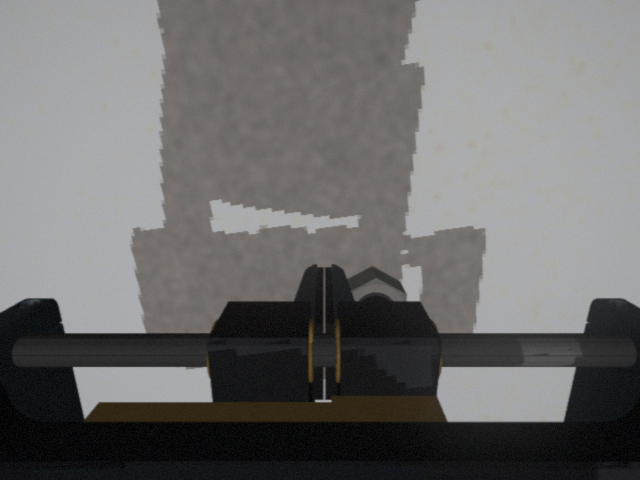

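C is flush at (377,290) in the wrist view. I'll continue 0.320 m into the pen.

>>> jog_arm --deltas '[[[0,0.005,0.001,0,0],[0,0.014,0.001,0,0],[0,0.027,0.001,0,0],[0,0.043,0.001,0,0],[0,0.062,0.001,0,0],[0,0.083,0.001,0,0],[0,0.104,0.001,0,0],[0,0.125,0.001,0,0],[0,0.146,0.001,0,0],[0,0.167,0.001,0,0],[0,0.188,0.001,0,0],[0,0.209,0.001,0,0],[0,0.23,0.001,0,0],[0,0.25,0.001,0,0],[0,0.269,0.001,0,0],[0,0.286,0.001,0,0],[0,0.3,0.001,0,0],[0,0.311,0.001,0,0],[0,0.318,0.001,0,0],[0,0.32,0.001,0,0]]]'

```text
time_s: 16.93
ee_pos: [516.5, 190.2, 21.8]
ee_rot: [180.0, -0.0, 171.6]
force: [-0.2, -1.1, 0.9]
gripper_width: 0.5
```

>>> jog_arm --deltas '[[[0,-0.008,-0.002,0,0],[0,-0.012,-0.03,0,0],[0,-0.02,-0.07,0,0],[0,-0.05,-0.11,0,0],[0,-0.085,-0.13,0,0],[0,-0.12,-0.14,0,0],[0,-0.155,-0.14,0,0],[0,-0.19,-0.14,0,0],[0,-0.22,-0.14,0,0],[0,-0.24,-0.14,0,0],[0,-0.25,-0.14,0,0],[0,-0.25,-0.14,0,0]]]'

```text
time_s: 17.93
ee_pos: [479.1, -60.1, 162.0]
ee_rot: [-180.0, -0.0, 171.4]
force: [-0.1, 0.5, -0.2]
gripper_width: 0.5
```

Run:
```python
from h import *
im=env.grab_frame('side');cv2.imwrite('pics/s7.png',im[:,:,::-1]);crop(im,220,250,150,100,5,'s7c.png')
im=env.grab_frame('top');cv2.imwrite('pics/t7.png',im[:,:,::-1])
crop(im,205,165,140,110,5,'t7c.png')
go()
a=np.radians(-6);u=np.array([np.cos(a),np.sin(a)]);v=np.array([-u[1],u[0]])
for l in('nut0','knob','post','jar'):
  for d in env.look_for('top',l)+env.look_for('side',l):
    r=np.array(d['xyz'][:2])-(563,225);print(l,np.round(d['xyz']),round(d['conf'],2),'pen xy',(r@u).round(),(r@v).round())
```

```text
t 18.03 at [479.8 -57.9 162. ] [ 1.7996e+02 -1.0000e-02  1.7154e+02] F [-0.2  0.7  0.2] w 0.7
nut0 [567. 246.  16.] 0.62 pen xy 2.0 21.0
nut0 [520. 217.  20.] 0.61 pen xy -42.0 -13.0
nut0 [ 627. -447.    4.] 0.56 pen xy 134.0 -662.0
nut0 [594. 206.  16.] 0.45 pen xy 33.0 -15.0
nut0 [592. 213.  18.] 0.64 pen xy 30.0 -9.0
nut0 [521. 218.  14.] 0.57 pen xy -41.0 -11.0
nut0 [564. 256.  15.] 0.49 pen xy -2.0 31.0
knob [567. 276.  12.] 0.61 pen xy -2.0 51.0
knob [ 507. -159.   26.] 0.5 pen xy -16.0 -388.0
post [385. 417.  35.] 0.41 pen xy -197.0 172.0
post [677. -85.  32.] 0.58 pen xy 146.0 -296.0
jar [717.  43.  46.] 0.47 pen xy 172.0 -165.0
jar [714.  53.  35.] 0.67 pen xy 168.0 -155.0
```

View pics/s7.png

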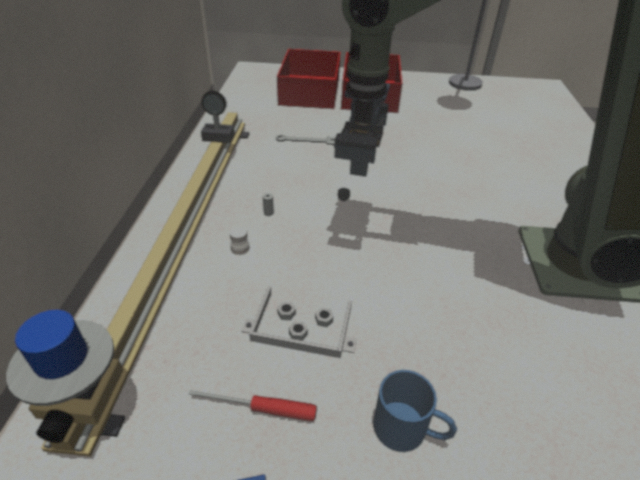

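View pics/s7c.png

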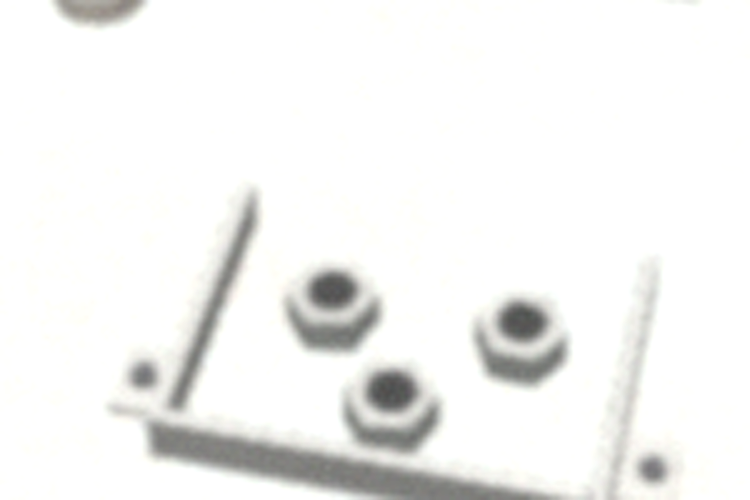

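View pics/t7c.png

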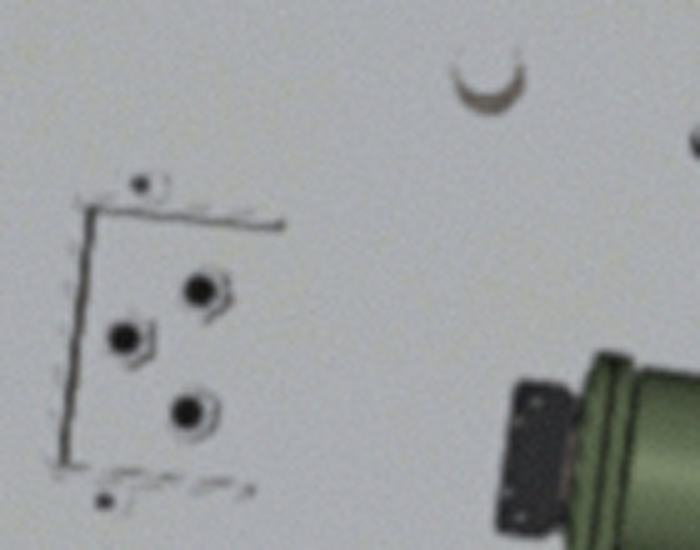

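View pics/t7.png

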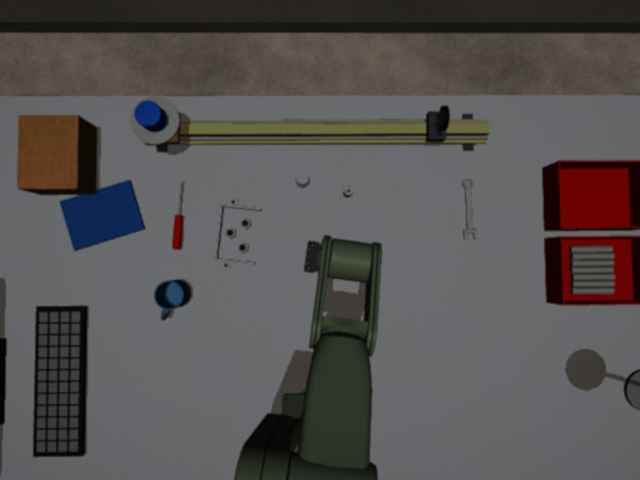

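All three nuts lie flat inside the pen, at side (287,310), (298,329) and (325,317). The post (268,204), knob (344,194) and jar (239,240) are at the same pixels as before. The arm is clear of everything.

```bash
python3 -c "
from workcell import env
print(env.job_done())"
```

```text
the job is handed in; nothing more can be done
None
```

All three nuts are in the pen. I swept each one along a straight path with closed fingertips about 5 mm above the bench, then lifted the arm clear and handed the job in at about 18.4 s of the 72 s allowed.

- **Nuts:** in the last side and top pictures each lies flat inside the walls, at about pen-frame (-2, 31), (30, -9) and (-41, -11) mm. That leaves at least about 7 mm to the back wall and 16 mm or more to the side walls and mouth. The two cameras agreed to within about 10 mm.
- **Bystanders:** the post, knob, jar, mug, screwdriver and wrench appear where they were at the start. The knob was hidden from the top camera at the end, so I checked it only in the side view.
- **Forces:** the readings at the end of each move call stayed at about 3 N or less.
- **False detections:** the networks gave a few. They took the wrench for a nut, a pen spot for the knob and the mug for the post, which I discounted against the pictures.

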